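# Turn the double-ended scraper blade end for end on its stand

### The job

The bench scraper's blade has its chipped end out. Slide the blade up its sloping stand until the studs stand in the wide parts of its slots, lift it off, turn it end for end, and hang it on the same two studs again with the straight, unchipped edge out over the low front, slid fully down so that the stud heads hold it. Let go, and leave the V-block, the loupe and the screwdriver where they are.

Things in the scene. Friction and masses are not known exactly. Their poses are not given: they have to be found in the camera images.
- scraper_stand: Fixed steel stand, foot 150 x 84 x 10 mm. Origin on the bench below the bed, z up, x level toward the bed's high end. The bed is a flat slab 60 mm wide whose face slopes 30 degrees, rising toward +x: up the slope is u = (cos30, 0, sin30), its outward normal n = (-sin30, 0, cos30) in the stand's axes. From stand_home the face runs 38 mm down and 84 mm up the slope.
- stud_low (a point): Top centre of the lower headed stud, 22 mm down the slope from stand_home. It stands square on the bed: shank 5 mm diameter and 6.6 mm long, then a head 11 mm diameter and 3 mm thick, its top 9.6 mm off the face. The 5 mm plate so has 1.6 mm play under the heads; pressed hard on the bed it binds by friction (about 0.6).
- stud_high (a point): Top centre of the upper stud, same size, 68 mm up the slope from the lower one.
- stand_stop (a point): Foot of the lower face of the stop bar, 72.6 mm up the slope from stand_home. The bar crosses the whole bed and is 18 mm high, higher than the studs, so it can be felt with the blade's end even with the blade held above the stud heads. A blade pushed up against it lies 0.6 mm above stand_open, the studs still in the wide parts.
- blade: Loose double-ended steel blade, 120 long x 40 wide x 5 mm thick, 0.14 to 0.28 kg. Origin: centre of its underside; x along its length toward the straight keen edge, z out of the face with the grip. It starts hung on the studs, flat on the bed, its chipped end down the slope and overhanging the front. Its weight alone may not slide it down the slope: push it.
- blade_grip (a point): Top centre of the black finger grip in the middle of the blade: 26 mm long (blade x), 14 mm thick (blade y), 30 mm high, its top 35 mm above the blade's underside.
- slot_keen (a point): Middle of the slot on the keen side, on the underside, 34 mm from the blade's centre. The through slot runs from 19.5 to 48.5 mm from the centre, 7 mm wide at both ends and widened to 14 mm between 26 and 42 mm, so a stud head passes only near this point (2.5 mm play along, 1.5 mm across).
- slot_chipped (a point): Middle of the like slot on the chipped side, 34 mm from the blade's centre.
- blade_keen (a point): Middle of the straight, full-width keen edge, on the underside, 60 mm from the blade's origin along +x.
- blade_chipped (a point): Middle of the chipped end (edge broken into three teeth with gaps), on the underside, 60 mm from the blade's origin along -x.
- stand_home (a point): Point on the bed's face, 62 mm above the bench, where the blade's origin lies when it hangs fully down on the studs. Axes as the stand's.
- stand_out (a point): Point 60 mm down the slope from stand_home, in front of the bed: where the middle of the outward edge lies when the blade is home.
- stand_open (a point): Point on the bed's face 12 mm up the slope from stand_home: where the blade's origin lies when the stud heads stand in the middle of the wide parts of the slots, so that the blade can be lifted straight off the face or put on.
- v_block: Bystander: dark steel V-block 36 x 38 x 40 mm, origin at the centre of its underside.
- loupe: Bystander: black eyepiece loupe 37 mm diameter, 30 mm high, origin at the centre of its underside.
- screwdriver: Bystander: small screwdriver with blue handle, 130 mm long (along its y), 18 mm thick, lying; origin at the centre of its underside.
There are look-alikes about, which are no part of the job. There is more than one size of the blade; the job needs the smaller.

How it is judged:
By the outcome, as a careful person would: the job done as asked, in the order asked, and still so for the second after the job is handed in, with the robot touching nothing.
It also fails if it takes over 48 s, if anything falls off the work surface, if the arm or the gripper's body presses on something with over 40 N, if the wrist force passes 120 N, or if a joint passes its speed limit or range.

### The arm

A 6-joint arm with a two-finger parallel gripper is mounted at the origin on a cart in front of the work surface, level with it; the furniture and walls round the work are solid. World frame = base frame: x ahead of the robot, y to its left, z up, the work surface at z = 0. Lengths are in mm, angles in rad, forces in N, time in s.
With the tool pointing down it reaches from about 400 to 925 mm from the base axis. Payload 12.5 kg.
Tool frame: the origin (TCP) lies where the fingers leave the gripper's body, on its centre line; the fingertips stand 78 mm ahead of it and the grasp point (between the pads) lies 59 mm ahead of it (env.nose_length is the distance from the TCP to the fingertips, in mm); z points along the fingers, y is the line along which they close (so a half turn about z gives the same grasp; the last joint's range is limited). The gripper opens to 95 mm and grips with 3 to 60 N. Pads are 20 mm wide; open, the fingers measure 119 mm over their backs; the gripper's body (75 mm by 180 mm) begins 59 mm behind the grasp point.
Start: joints at [1.197, 0.491, 1.559, -0, 1.092, -0.106], TCP at [165.361, 602.738, 292.261] pointing down, gripper open.
Joint ranges: [-3.1, 3.1], [-0.84, 2.19], [0.05, 2.79], [-1.13, 4.28], [0.06, 2.93], [-2.69, 2.69]. Speed limits (rad/s): [2.22, 2.22, 2.79, 3.14, 3.14, 3.14].

### API

Orientations are given as [roll, pitch, yaw] about the fixed x, y, z axes, in that order (R = Rz(yaw) Ry(pitch) Rx(roll)).
In Python, from cell import env gives the robot as it stands. The module is installed in compiled form; this text tells all that it offers.
- The arm moves only by the tool send_rows, never from a script. Its argument "series" is text: rows parted by semicolons, each of 6 numbers parted by spaces: the shift along the tool's x, y, z as a fraction of full scale, then the turn, a rotation vector about the tool's x, y, z as a fraction of full scale. A call has 1 to 5 rows; each row shifts and turns the commanded pose from where the row before left it, along the tool's axes as they then stand; what a row does not reach is not made up. Full scale, the value 1, is 60 mm for a shift and 10 degrees for a turn. A row lasts 1/8 s, in which the tool goes at most 62.5 mm and 10.7 degrees, less where a joint would pass 70% of its speed; a pose out of reach is approached as far as the arm can. A call with a number of a shift or a turn outside -1 to 1 is refused whole. A call with a gripper value outside its range is refused whole. "fingers" is the opening, from 0 (shut) to 1 (fully open), set as the call begins (left out, the last holds). The fingers move at their own pace and stop on an object; the grip force is fixed at half the most. Time passes only in rows, so rows that do not move let the fingers close. It gives the time, the measured TCP pose, the force, the opening and the grip force at its end, in the units of the state.
- env.state(): the state, without advancing time (a new reading comes with each control period).
- env.read_camera(name): name is "scene" or "top" or "wrist"; returns a dict with "color" (400x640x3 uint8, red, green, blue), "z_map" (400x640 float32, mm along the optical axis (not along the pixel's ray), 0 where there is no reading), "fovy" (degrees; the focal length in pixels is half the picture's height over the tangent of half this angle, whatever the lens; pixels are square), "cx", "cy" (the principal point, pixels), "distortion" ([k1, k2, p1, p2, k3] as OpenCV has them; the pictures are not rectified), "R" (3x3) and "t" (3): a world point X has camera coordinates R X + t. Camera axes: x right, y down, z forward; pixel columns grow to the right and rows downward; lengths in mm; the calibration is good to about 2 mm. A picture is of the moment at which its call begins.
- env.job_done(): hands the job in; it is judged then, once.
The state is a dict: "t": time; "joints": joint angles; "qvel": joint speeds; "tau": joint torques, N m; "eef_pos": TCP position; "tcp_rot": TCP orientation; "ft_force": force on the tool from outside, world axes, zero at the start; "moment": the same for the moment, N m; "opening": opening from 0.0 (shut) to 1.0 (fully open); "grip_force": force on a finger pad.
Only numpy, scipy, OpenCV 4.12 (cv2) and the standard library are available. Lean on these libraries where they do the work, as an engineer would, in place of code of your own. Each camera call takes 0.05 s, during which the arm holds its last target. There are 200 camera calls.

## Working session

There is one attempt and no reset: what is moved stays moved. The work goes in short steps, Python scripts to look and compute and a tool call to move; the robot and the scene stay as the last step left them, time stands still between calls to the robot, and variables do not carry over. Pictures are saved under pics/ and viewed, at most 10 in all, crops included, and the job is handed in when it is done.

Besides the shell and the picture viewer there is one more tool, called as a command line: name --argument value ..., lists and objects as JSON in quotes. send_rows: Moves the arm, as the interface text tells. Shift numbers are shares of 60 mm and turn numbers shares of 10 degrees, none past 1 either way. Its arguments: {"type":"object","properties":{"series":{"type":"string"},"fingers":{"type":"number"}},"required":["series"]}

```bash
mkdir -p pics; ls
cat > h.py <<'E'
import numpy as np,cv2
from cell import env
from scipy.spatial.transform import Rotation as Ro
def cam(n,save=None):
    d=env.read_camera(n)
    if save: cv2.imwrite('pics/'+save,d['color'][:,:,::-1])
    return d
def f(d): return 200/np.tan(np.radians(d['fovy'])/2)
def rays(d,px):
    K=np.array([[f(d),0,d['cx']],[0,f(d),d['cy']],[0,0,1]])
    p=cv2.undistortPoints(np.array(px,float).reshape(-1,1,2),K,np.array(d['distortion'],float)).reshape(-1,2)
    return np.c_[p,np.ones(len(p))]
def pts(d,px,z): # z depth
    return (rays(d,px)*np.array(z)[:,None]-d['t'])@np.array(d['R'])
def depthpts(d,mask):
    v,u=np.nonzero(mask&(d['z_map']>0)); return pts(d,np.c_[u,v],d['z_map'][v,u]),np.c_[u,v]
def plane(d,px,n,c): # intersect with n.X=c
    R=np.array(d['R']);o=-R.T@d['t'];r=rays(d,px)@R
    return o+r*((c-o@n)/(r@n))[:,None]
def proj(d,X):
    K=np.array([[f(d),0,d['cx']],[0,f(d),d['cy']],[0,0,1]])
    return cv2.projectPoints(np.array(X,float).reshape(-1,3),cv2.Rodrigues(np.array(d['R']))[0],np.array(d['t'],float),K,np.array(d['distortion'],float))[0].reshape(-1,2)
E
python3 - <<'E'
from h import *
a=cam('scene','s0.png');b=cam('top','t0.png')
for d in(a,b): print(d['fovy'],d['distortion'],-np.array(d['R']).T@d['t'],np.array(d['R'])[2])
print(env.state())
E
```

```text
pics
43.3680423072081 [-0.14273931  0.          0.          0.          0.        ] [ -45.44218936 -411.96674008 1032.3122748 ] [ 0.44170951  0.50295761 -0.74291746]
51.301775983027575 [-0.02771557  0.          0.          0.          0.        ] [ 450.49196178  230.51030219 1143.79686257] [ 0.07017578  0.00548227 -0.99751958]
{'t': 0.1, 'joints': array([ 1.19741080e+00,  4.91535626e-01,  1.55938079e+00,  1.27298145e-05,
        1.09168193e+00, -1.05576853e-01]), 'qvel': array([ 4.18873271e-04, -3.39303947e-05,  2.72404752e-04, -1.09824670e-03,
       -9.08325705e-04, -1.37430573e-06]), 'tau': array([ 2.83435911e-03, -6.13614821e+01, -2.58608115e+01,  6.94049033e-02,
        4.70051193e-02, -1.20917079e-05]), 'eef_pos': array([165.30199186, 602.6116217 , 291.70021564]), 'tcp_rot': array([-3.14059375e+00, -1.17208824e-04,  2.87377804e+00]), 'ft_force': array([ 0.06839795, -0.82853205,  1.27264473]), 'moment': array([0.01893255, 0.03178607, 0.06697108]), 'grip_force': 0.0, 'opening': 0.9973152324232892}
```

View pics/s0.png

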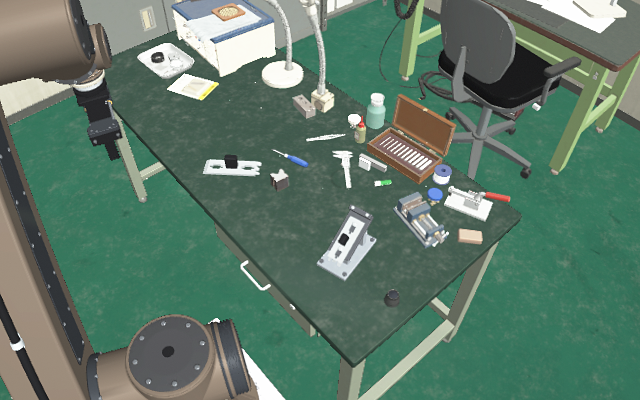

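View pics/t0.png

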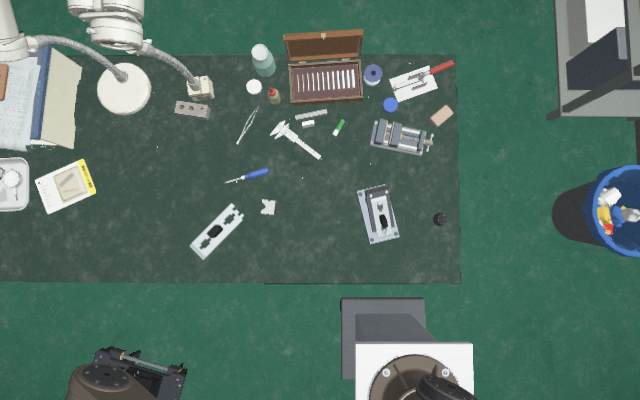

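The scene view shows the stand with the blade around (347,240), its high end away from the robot. The larger look-alike lies on the bench at (232,165). The top view shows the stand at (378,213) with its black grip at (382,222), the loupe at (440,219), the V-block at (268,207) and the screwdriver at (246,176).

```bash
python3 - <<'E'
from h import *
b=cam('top');a=cam('scene')
for nm,d,(u0,u1,v0,v1) in(('t',b,(345,415,175,255)),('s',a,(310,385,200,285))):
    m=np.zeros((400,640),bool);m[v0:v1,u0:u1]=1
    P,px=depthpts(d,m)
    g=d['color'][px[:,1],px[:,0]].astype(int)
    dark=(g.max(1)<45)&(P[:,2]>75)
    print(nm,'dark grip',dark.sum(),P[dark].mean(0),np.percentile(P[dark][:,2],[5,50,95]))
    s=(P[:,2]>15)&(g.min(1)>110)
    print('bed pts',s.sum())
    # plane ransac
    Q=P[s];best=0;r=np.random.default_rng(0)
    for i in range(500):
        t=Q[r.choice(len(Q),3,False)];n=np.cross(t[1]-t[0],t[2]-t[0]);L=np.linalg.norm(n)
        if L<1:continue
        n/=L
        if n[2]<0:n=-n
        if not .75<n[2]<.95:continue
        k=np.abs((Q-t[0])@n)<1.5
        if k.sum()>best:best=k.sum();kk=k
    c=Q[kk].mean(0);n=np.linalg.svd(Q[kk]-c)[2][2];n*=np.sign(n[2])
    print('plane',best,c,n,'slope',np.degrees(np.arccos(n[2])),'yaw up',np.degrees(np.arctan2(-n[1],-n[0])))
    # foot
    q=(P[:,2]>4)&(P[:,2]<15)&(g.min(1)>90);print('foot',q.sum(),cv2.minAreaRect(P[q][:,:2].astype(np.float32)))
    e=depthpts(d,m)[0];e=e[e[:,2]>4];print('foot all',cv2.minAreaRect(e[:,:2].astype(np.float32)))
for nm,d,(u0,u1,v0,v1) in(('t',b,(350,410,180,250)),('s',a,(310,385,200,285))):
    cv2.imwrite(f'pics/c{nm}.png',cv2.resize(d['color'][v0:v1,u0:u1,::-1],None,fx=7,fy=7,interpolation=cv2.INTER_CUBIC))
E
python3 -c "
import cv2,numpy as np
a=cv2.imread('pics/ct.png');b=cv2.imread('pics/cs.png');h=min(a.shape[0],b.shape[0])
o=np.hstack([cv2.resize(a,(380,443)),cv2.resize(b,(400,453))[:443]]);cv2.imwrite('pics/c.png',o)"
```

```text
t dark grip 32 [481.95466841  93.60420952  89.22438868] [80.01133302 89.5062878  97.14404875]
bed pts 614
plane 256 [491.38463695  92.51437887  68.74777748] [-0.4740493  -0.13433349  0.87019065] slope 29.519197764720406 yaw up 15.821377561809923
foot 573 ((500.28582763671875, 94.84423065185547), (149.66708374023438, 84.34062194824219), 13.944231033325195)
foot all ((496.61993408203125, 86.70782470703125), (189.1549072265625, 211.1292266845703), 87.62043762207031)
s dark grip 22 [476.94947887  90.73794508  84.94483776] [75.90422661 83.96095375 96.7045753 ]
bed pts 1301
plane 340 [498.55668366  97.02883873  71.04830475] [-0.44026221 -0.11725535  0.89017996] slope 27.104130159565823 yaw up 14.913445286214504
foot 775 ((542.8114624023438, 75.79566955566406), (228.32342529296875, 167.92898559570312), 17.834196090698242)
foot all ((518.3121337890625, 123.33467102050781), (263.1036071777344, 191.93658447265625), 43.636383056640625)
```

View pics/c.png

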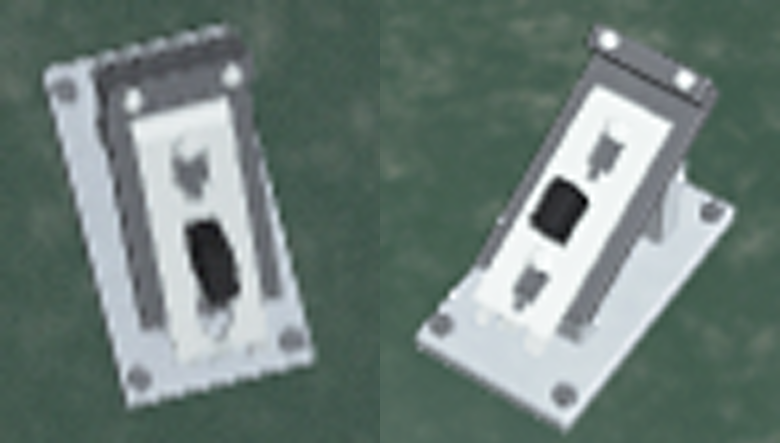

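The crops show the blade hung with its teeth at the low front (right crop, around (510,340)). The grip's centre is at crop (213,262) in the top view and (558,210) in the scene view. The top view's depth gives the foot as 149.7 x 84.3 mm, which matches the given size, with yaw about 14°. The bed slope of 29.5° also agrees.

```bash
cat >> h.py <<'E'
def frame(yaw,sgn=-1):
    c,s=np.cos(yaw),np.sin(yaw);C,S=np.cos(np.pi/6),.5
    u=np.array([C*c,C*s,S]);n=np.array([-S*c,-S*s,C]);x=sgn*u;z=-n
    return u,n,np.c_[x,np.cross(z,x),z]
def go(pos,R):
    s=env.state();R0=Ro.from_euler('xyz',s['tcp_rot']).as_matrix()
    sh=R0.T@(np.array(pos)-s['eef_pos']);rv=Ro.from_matrix(R0.T@R).as_rotvec()
    print('shift/60',np.round(sh/60,3),'turn/10deg',np.round(np.degrees(rv)/10,3),'mm',np.round(sh,1))
    print('if turned first: shift/60',np.round(R.T@(np.array(pos)-s['eef_pos'])/60,3),'F',s['ft_force'].round(1),'q',s['joints'].round(2),'t',s['t'])
E
python3 - <<'E'
from h import *
u,n,R=frame(np.radians(14))
go(np.array([480,93,92])+n*185,R)
E
```

```text
shift/60 [-5.961 -7.559  0.666] turn/10deg [-0.772 -2.935 -2.865] mm [-357.7 -453.5   39.9]
if turned first: shift/60 [-0.962 -9.511  1.318] F [-0.7 -0.1 -0.4] q [ 1.2   0.49  1.56 -0.    1.09 -0.11] t 0.2
```

send_rows --series "-0.78 -0.54 0 0 0 0;-0.78 -0.54 0 0 0 0;-0.78 -0.54 0 0 0 0;-0.78 -0.54 0 0 0 0;-0.78 -0.54 0 0 0 0" --fingers 0.6

```text
t: 0.82
eef_pos: [349.0, 383.1, 292.3]
tcp_rot: [3.141, 0.0, 2.874]
ft_force: [0.5, 0.6, 0.9]
opening: 0.607
grip_force: 0.0
```

send_rows --series "-0.78 -0.54 0 0 0 0;-0.78 -0.54 0 0 0 0;-0.13 -0.9 0 0 0 0;-0.13 -0.9 0 0 0 0;-0.13 -0.9 0 0 0 0"

```text
t: 1.45
eef_pos: [400.5, 133.3, 292.2]
tcp_rot: [3.142, 0.0, 2.874]
ft_force: [0.5, 0.0, 1.0]
opening: 0.6
grip_force: 0.0
```

send_rows --series "-0.13 -0.9 0 0 0 0;0 0 0 -0.19 -0.73 -0.72;0 0 0 -0.19 -0.73 -0.72;0 0 0 -0.19 -0.73 -0.72;0 0 0 -0.19 -0.73 -0.72"

```text
t: 2.08
eef_pos: [393.7, 82.6, 292.1]
tcp_rot: [3.12, 0.476, -2.943]
ft_force: [-0.3, 0.3, -0.4]
opening: 0.605
grip_force: 0.0
```

Run:
```python
from h import *
u,n,R=frame(np.radians(14))
go(np.array([480,93,92])+n*185,R)
d=cam('wrist','w0.png');print(d['fovy'],-np.array(d['R']).T@d['t'],np.array(d['R'])[2])
```

```text
shift/60 [ 0.389 -0.195  0.542] turn/10deg [-0.003 -0.27  -0.233] mm [ 23.4 -11.7  32.5]
if turned first: shift/60 [ 0.422 -0.179  0.523] F [-0.3  0.3 -0.4] q [-0.02  0.07  2.27  0.35  0.36 -2.09] t 2.075
69.36760548552441 [284.06580476  57.71479125 337.01275465] [ 0.67106838  0.15726377 -0.72452421]
```

View pics/w0.png

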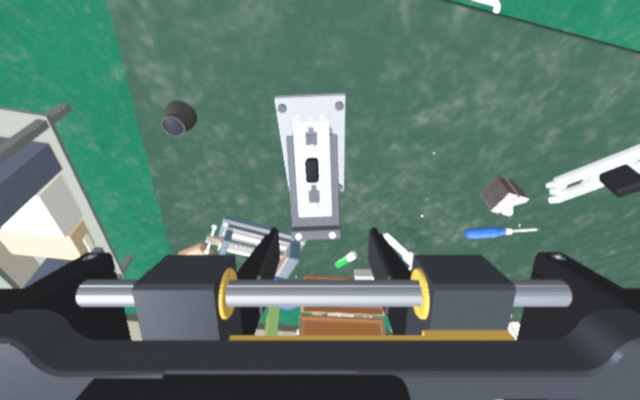

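The wrist view shows the stand upside down at (312,165). The grip is at (312,170), the low front is toward the top of the picture, and the stop is at (314,235). Now I measure on this view.

```bash
cat >> h.py <<'E'
def blade(d,box,thr=215,zc=66.3):
    u0,u1,v0,v1=box
    g=d['color'].min(2);m=np.zeros_like(g);m[v0:v1,u0:u1]=(g[v0:v1,u0:u1]>thr)
    m=cv2.morphologyEx(m,cv2.MORPH_CLOSE,np.ones((3,3)))
    cs,_=cv2.findContours(m,cv2.RETR_EXTERNAL,cv2.CHAIN_APPROX_NONE);c=max(cs,key=cv2.contourArea)
    return c,m
E
python3 - <<'E'
from h import *
d=cam('wrist')
g=d['color'].astype(int)
print('profile row150',g.min(2)[150,278:345]);print('col 300',g.min(2)[95:245,301])
dk=np.zeros((400,640),np.uint8);dk[145:195,300:325]=g.max(2)[145:195,300:325]<60
n_,l,s,ce=cv2.connectedComponentsWithStats(dk);i=1+s[1:,4].argmax();print('grip',s[i],ce[i], plane(d,[ce[i]],np.array([0,0,1.]),90))
for z in[0]:
  for px in[(312,122),(312,172)]: print(px,d['z_map'][px[1],px[0]])
m=np.zeros((400,640),bool);m[112:245,280:345]=1
P,px=depthpts(d,m);
k=(g.min(2)[px[:,1],px[:,0]]>190)&(P[:,2]>25);Q=P[k]
r=np.random.default_rng(0);b=0
for i in range(300):
    t=Q[r.choice(len(Q),3,False)];n=np.cross(t[1]-t[0],t[2]-t[0]);L=np.linalg.norm(n)
    if L<50:continue
    n/=L;kk=np.abs((Q-t[0])@n)<1
    if kk.sum()>b:b=kk.sum();K=kk
c=Q[K].mean(0);n=np.linalg.svd(Q[K]-c)[2][2];n*=np.sign(n[2]);print(b,c,n,np.degrees(np.arctan2(-n[1],-n[0])),np.degrees(np.arccos(n[2])))
# rect in plane
e1=np.array([-n[1],n[0],0]);e1/=np.linalg.norm(e1);e2=np.cross(e1,n)
B=np.c_[(Q[K]-c)@e1,(Q[K]-c)@e2].astype(np.float32);R=cv2.minAreaRect(B);print(R);print('centre',c+R[0][0]*e1+R[0][1]*e2,'e1',e1,'e2',e2)
u,n,RR=frame(np.radians(14));go(np.array([480,93,92])+n*185,RR)
E
```

```text
profile row150 [ 77  77  79 107 175 229 235 228 196 162 149 151 153 152 150 173 232 252
 254 254 254 254 254 254 254 254 254 254 254 254 254 254 254 254 254 254
 251 242 250 253 254 254 254 254 254 254 254 254 254 254 252 221 162 148
 145 144 149 151 151 177 224 231 232 232 231 218 152]
col 300 [156 183 218 233 236 235 236 236 234 234 234 234 234 234 235 234 234 234
 234 236 236 237 237 237 234 233 237 249 254 254 254 254 254 254 254 254
 254 254 254 254 254 254 254 254 254 254 254 254 254 254 254 254 254 254
 254 254 254 254 254 254 254 254 254 254 254 254 254 254 253 253 253 253
 253 253 253 253 253 253 253 253 253 253 253 253 253 253 253 253 253 253
 253 253 253 253 253 253 253 253 253 253 253 253 253 253 253 253 253 253
 253 253 253 253 253 253 253 253 253 253 253 253 251 238 187 151 146 147
 144 144 146 143 135 111  88  77  82  98 126 144 149 162 179 189 180 165
 165 175 193 223 231 219]
grip [308 159   9  21  37] [314.21621622 165.02702703] [[464.76805719  91.33971169  90.        ]]
(312, 122) 326.12183
(312, 172) 310.0061
1905 [484.73222041  92.71253258  63.87601614] [-0.48601819 -0.1216556   0.86543991] 14.053001636210178 30.067024841950992
((0.2371654510498047, -1.5088539123535156), (39.95567321777344, 112.5833511352539), 0.015324716456234455)
centre [486.05654989  92.7995441   64.63197117] e1 [ 0.24281937 -0.97007152  0.        ] e2 [-0.83953861 -0.21014557 -0.50101274]
shift/60 [ 0.38  -0.197  0.541] turn/10deg [ 0.001 -0.288 -0.243] mm [ 22.8 -11.8  32.4]
if turned first: shift/60 [ 0.415 -0.18   0.521] F [-0.  -1.2 -0.7] q [-0.02  0.07  2.27  0.34  0.36 -2.08] t 2.175
```

Run:
```python
from h import *
u,n,RR=frame(np.radians(14.05));go(np.array([486,92.8,64.6])+n*145,RR)
```

```text
shift/60 [ 0.468 -0.23   1.657] turn/10deg [-0.002 -0.288 -0.247] mm [ 28.1 -13.8  99.4]
if turned first: shift/60 [ 0.56  -0.208  1.631] F [-0.  -1.2 -0.7] q [-0.02  0.07  2.27  0.34  0.36 -2.08] t 2.175
```

send_rows --series "0 0 0 0 -0.29 -0.25;0.19 -0.07 0.54 0 0 0;0.19 -0.07 0.54 0 0 0;0.19 -0.07 0.55 0 0 0;0 0 0 0 0 0" --fingers 0.45

```text
t: 2.8
eef_pos: [424.2, 87.8, 217.3]
tcp_rot: [-3.13, 0.485, -2.904]
ft_force: [-0.3, -0.1, -0.1]
opening: 0.45
grip_force: 0.0
```

Run:
```python
from h import *
d=cam('wrist','w1.png');u,n,RR=frame(np.radians(14.05));c=np.array([486,92.8,64.6])
m=np.zeros((400,640),bool);m[:,200:440]=1
P,px=depthpts(d,m);g=d['color'].astype(int)[px[:,1],px[:,0]]
h=(P-c)@n;y=(P-c)@np.cross(n,u);x=(P-c)@u
k=(g.max(1)<70)&(np.abs(x)<25)&(np.abs(y)<15)&(h>3)
for lo,hi in((3,15),(15,26),(26,36)):
    q=k&(h>lo)&(h<hi);print(lo,q.sum(),[np.percentile(a[q],[2,50,98]).round(1) for a in(x,y,h)] if q.sum()>3 else '')
q=(g.min(1)>190)&(np.abs(h)<3)&(np.abs(y)<35)&(np.abs(x)<70);print('blade',q.sum(),[np.percentile(a[q],[.5,50,99.5]).round(1) for a in(x,y,h)])
go(c+n*145,RR)
```

```text
3 0 
15 28 [array([-12.2, -12. , -11.2]), array([-4.1,  0.3,  5.7]), array([16. , 21.1, 25.6])]
26 308 [array([-11.9,   0.5,  11.3]), array([-4.5,  1.8,  5.9]), array([26.7, 29.8, 31.1])]
blade 3878 [array([-56.3,  -6.4,  58.7]), array([-19.9,   1.2,  19.8]), array([-2.8, -0. ,  1.9])]
shift/60 [ 0.375 -0.167  0.327] turn/10deg [-0.086 -0.216 -0.032] mm [ 22.5 -10.   19.6]
if turned first: shift/60 [ 0.388 -0.169  0.31 ] F [0.  1.2 0.4] q [ 0.01  0.27  2.32  0.91  0.12 -2.68] t 2.85
```

View pics/w1.png

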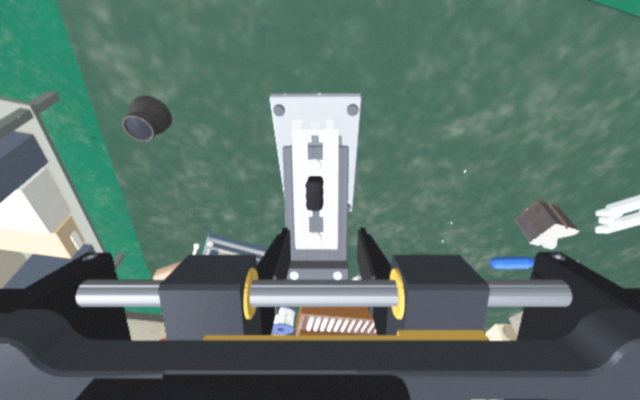

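The close view shows the blade at (316,190), with the grip at (315,193) and the stop at (318,272). Its depth data agrees with the blade centre within 1 mm. Joint 6 is at its limit and joint 5 is nearly singular, so I'll back off, take the half turn first, and fit the arm's kinematics.

send_rows --series "0 0 -0.6 0 0 0;0 0 -0.6 0 0 0;0 0 -0.6 0 0 0;0 0 0 0 0 0"

```text
t: 3.35
eef_pos: [378.7, 78.3, 307.1]
tcp_rot: [-3.131, 0.495, -2.901]
ft_force: [0.3, 0.6, -0.2]
opening: 0.451
grip_force: 0.0
```

```bash
cat > log.py <<'E'
from h import *
import json
s=env.state();json.dump([s['joints'].tolist(),s['eef_pos'].tolist(),s['tcp_rot'].tolist()],open('st.txt','a'));open('st.txt','a').write('\n');print(s['joints'].round(3),s['tcp_rot'].round(3),s['eef_pos'].round(1),s['t'])
E
python3 log.py
```

```text
[-0.027  0.015  2.284  0.318  0.378 -2.104] [-3.131  0.495 -2.901] [378.7  78.3 307.1] 3.35
```

send_rows --series "0 0 0 0 0 1;0 0 0 0 0 1;0 0 0 0 0 1;0 0 0 0 0 1;0 0 0 0 0 1"

```text
t: 3.98
eef_pos: [379.4, 78.5, 304.0]
tcp_rot: [2.757, 0.311, 2.44]
ft_force: [-0.1, 0.2, 0.1]
opening: 0.45
grip_force: 0.0
```

send_rows --series "0 0 0 0 0 1;0 0 0 0 0 1;0 0 0 0 0 1;0 0 0 0 0 1;0 0 0 0 0 1"

```text
t: 4.6
eef_pos: [379.3, 78.5, 304.0]
tcp_rot: [2.658, -0.077, 1.647]
ft_force: [0.2, -0.7, 0.4]
opening: 0.447
grip_force: 0.0
```

send_rows --series "0 0 0 0 0 1;0 0 0 0 0 1;0 0 0 0 0 1;0 0 0 0 0 1;0 0 0 0 0 1"

```text
t: 5.22
eef_pos: [379.3, 78.5, 304.0]
tcp_rot: [2.877, -0.417, 0.812]
ft_force: [-0.0, -0.1, -0.9]
opening: 0.448
grip_force: 0.0
```

send_rows --series "0 0 0 0 0 1;0 0 0 0 0 1;0 0 0 0 0 1"

```text
t: 5.6
eef_pos: [379.4, 78.5, 304.0]
tcp_rot: [3.137, -0.49, 0.233]
ft_force: [0.5, -0.4, 0.3]
opening: 0.451
grip_force: 0.0
```

```bash
python3 log.py
python3 - <<'E'
from h import *
import json
from scipy.optimize import least_squares
D=[json.loads(l) for l in open('st.txt')]
D.append([[1.19741080,.491535626,1.55938079,1.27e-5,1.09168193,-.105576853],[165.302,602.612,291.7],[-3.14059375,-1.172e-4,2.87377804]])
D.append([[-.02,.07,2.27,.345,.36,-2.085],[393.7,82.6,292.1],[3.12,.476,-2.943]])
E=lambda a,t:Ro.from_euler(a,t).as_matrix()
def fk(q,p,s4=1,s6=-1):
    a1,d1,L1,L2,e,Lt=p
    A=E('z',q[0])@E('y',q[1]);B=A@E('y',q[2])
    R=B@E('z',s4*q[3])@E('y',q[4])@E('z',q[5]-0)  # z of this = tool z
    pos=E('z',q[0])@[a1,0,d1]+A@[0,0,L1]+B@[e,0,L2]+R@[0,0,Lt]
    return pos,R
for s4 in(1,-1):
    fun=lambda p:np.concatenate([fk(q,p,s4)[0]-x for q,x,_ in D])
    r=least_squares(fun,[0,300,450,450,0,250]);print(s4,r.x.round(1),np.abs(r.fun).max(),r.fun.round(1))
    for q,x,rot in D: print(Ro.from_matrix(fk(q,r.x,s4)[1].T@Ro.from_euler('xyz',rot).as_matrix()).as_rotvec().round(3))
E
```

```text
[-0.026  0.022  2.285  0.321  0.375  1.041] [ 3.137 -0.49   0.233] [379.4  78.5 304. ] 5.6
1 [-623.1  698.1  963.5  934.9   84.3  751.1] 61.279617778349035 [  3.1  -1.7   9.1  -0.3  -1.5   4.3  61.3 -24.2  -1.9  -2.7  -0.9 -11.6]
[ 0.    -0.     1.571]
[0.    0.    1.571]
[-0.     0.     1.571]
[ 0.    -0.002  1.565]
-1 [1048.2 -640.1  -49.4 -467.1  -22.7 -742.7] 61.482020287582 [ -5.5  -2.4 -15.6   0.2  -2.4  -7.7  61.5 -23.7   3.2   4.7  -2.1  20.1]
[-0.071 -0.275  2.154]
[0.072 0.275 2.16 ]
[-0.     0.     1.571]
[-0.078 -0.287  2.201]
```

```bash
cat > kin.py <<'E'
from h import *
import json
from scipy.optimize import least_squares
E=lambda a,t:Ro.from_euler(a,t).as_matrix()
def fk(q,p):
    a1,d1,L1,L2,e,Lt,b,w=p
    A=E('z',q[0])@E('y',q[1]);B=A@E('y',q[2]);W=B@E('z',q[3]);V=W@E('y',q[4])
    R=V@E('z',q[5]+np.pi/2)
    return E('z',q[0])@[a1,b,d1]+A@[0,0,L1]+B@[e,0,L2]+W@[0,w,0]+R@[0,0,Lt],R
def fit():
    D=[json.loads(l) for l in open('st.txt')]
    D.append([[1.19741080,.491535626,1.55938079,1.27e-5,1.09168193,-.105576853],[165.302,602.612,291.7],[0]*3])
    D.append([[-.02,.07,2.27,.345,.36,-2.085],[393.7,82.6,292.1],[0]*3])
    D.append([[.01,.27,2.32,.91,.12,-2.68],[424.2,87.8,217.3],[0]*3])
    pr=np.array([0,300,450,450,0,250,0,0])
    f=lambda p:np.concatenate([np.concatenate([fk(q,p)[0]-x for q,x,_ in D]),1e-3*(p-pr)])
    r=least_squares(f,pr);return r.x,f(r.x)[:-8]
E
python3 - <<'E'
from kin import *
p,r=fit();print(p.round(1),r.reshape(-1,3).round(1))
E
```

```text
[ -7.1 199.8 589.9 417.2  42.8 197.6  62.9   3.1] [[-0.   0.4  0.1]
 [-0.   0.4  0. ]
 [-0.2  0.  -0.2]
 [ 0.2 -1.   0.2]
 [-0.1 -0.  -0.1]]
```

```bash
cat >> kin.py <<'E'
lo=np.array([-3.1,-.84,.05,-1.13,.06,-2.69]);hi=np.array([3.1,2.19,2.79,4.28,2.93,2.69])
def ik(pos,R,p,branches=(-.5,.3,1.5,2.8,3.6)):
    out=[]
    for q4 in branches:
        for q6 in(-1.5,0,1.5):
            f=lambda q:np.r_[(fk(q,p)[0]-pos)/100,Ro.from_matrix(fk(q,p)[1].T@R).as_rotvec()]
            r=least_squares(f,[0,.3,2.2,q4,.4,q6],bounds=(lo,hi))
            if np.abs(r.fun).max()<2e-3 and not any(np.abs(r.x-o).max()<.05 for o in out): out.append(r.x)
    return out
E
cat > t.py <<'E'
from kin import *
p,_=fit();c=np.array([486,92.8,64.6])
for a in(0,-15,15):
  for s in(1,-1):
    u,n,R=frame(np.radians(14.05),s)
    R2=Ro.from_rotvec(np.radians(a)*R[:,1]*s).as_matrix()@R
    for nm,du,dn in(('home',0,0),('open',12.6,0),('lift25',12.6,25),('lift60',0,60),('lift120',0,120)):
        # pivot: grasp point 25 above blade top
        g=c+u*du+n*(dn+23);pos=g-R2[:,2]*59
        print('a',a,'tilt',np.degrees(np.arccos(-R2[2,2])).round(),'s',s,nm,[x.round(2).tolist() for x in ik(pos,R2,p)])
E
python3 t.py
```

```text
a 0 tilt 30.0 s 1 home [[-0.0, 0.5, 2.36, 2.64, 0.26, -1.3]]
a 0 tilt 30.0 s 1 open [[0.0, 0.48, 2.33, 2.57, 0.22, -1.22]]
a 0 tilt 30.0 s 1 lift25 [[-0.01, 0.42, 2.35, 2.4, 0.18, -1.05]]
a 0 tilt 30.0 s 1 lift60 [[-0.03, 0.34, 2.39, 2.16, 0.16, -0.83]]
a 0 tilt 30.0 s 1 lift120 [[-0.07, 0.17, 2.39, 1.1, 0.17, 0.2]]
a 0 tilt 30.0 s -1 home [[-0.0, 0.5, 2.36, 2.64, 0.26, 1.84]]
a 0 tilt 30.0 s -1 open [[0.0, 0.48, 2.33, 2.57, 0.22, 1.92]]
a 0 tilt 30.0 s -1 lift25 [[-0.01, 0.42, 2.35, 2.4, 0.18, 2.09]]
a 0 tilt 30.0 s -1 lift60 [[-0.03, 0.34, 2.39, 2.16, 0.16, 2.31]]
a 0 tilt 30.0 s -1 lift120 []
a -15 tilt 15.0 s 1 home [[0.02, 0.48, 2.2, 0.27, 0.22, 1.08]]
a -15 tilt 15.0 s 1 open [[0.02, 0.47, 2.17, 0.23, 0.25, 1.13]]
a -15 tilt 15.0 s 1 lift25 [[0.02, 0.42, 2.18, 0.2, 0.29, 1.16]]
a -15 tilt 15.0 s 1 lift60 [[0.0, 0.34, 2.22, 0.19, 0.33, 1.15]]
a -15 tilt 15.0 s 1 lift120 [[-0.02, 0.2, 2.23, 0.15, 0.47, 1.18]]
a -15 tilt 15.0 s -1 home [[0.02, 0.48, 2.2, 0.27, 0.22, -2.06]]
a -15 tilt 15.0 s -1 open [[0.02, 0.47, 2.17, 0.23, 0.25, -2.01]]
a -15 tilt 15.0 s -1 lift25 [[0.02, 0.42, 2.18, 0.2, 0.29, -1.99]]
a -15 tilt 15.0 s -1 lift60 [[0.0, 0.34, 2.22, 0.19, 0.33, -1.99]]
a -15 tilt 15.0 s -1 lift120 [[-0.02, 0.2, 2.23, 0.15, 0.47, -1.96]]
a 15 tilt 45.0 s 1 home [[-0.05, 0.61, 2.51, 2.84, 0.77, -1.56]]
a 15 tilt 45.0 s 1 open [[-0.04, 0.59, 2.48, 2.84, 0.72, -1.54]]
a 15 tilt 45.0 s 1 lift25 [[-0.05, 0.52, 2.5, 2.8, 0.67, -1.51]]
a 15 tilt 45.0 s 1 lift60 [[-0.08, 0.43, 2.55, 2.75, 0.63, -1.48]]
a 15 tilt 45.0 s 1 lift120 [[-0.12, 0.23, 2.55, 2.54, 0.46, -1.28]]
a 15 tilt 45.0 s -1 home [[-0.05, 0.61, 2.51, 2.84, 0.77, 1.58]]
a 15 tilt 45.0 s -1 open [[-0.04, 0.59, 2.48, 2.84, 0.72, 1.6]]
a 15 tilt 45.0 s -1 lift25 [[-0.05, 0.52, 2.5, 2.8, 0.67, 1.63]]
a 15 tilt 45.0 s -1 lift60 [[-0.08, 0.43, 2.55, 2.75, 0.63, 1.66]]
a 15 tilt 45.0 s -1 lift120 [[-0.12, 0.23, 2.55, 2.54, 0.46, 1.86]]
```

Run:
```python
from h import *
u,n,R=frame(np.radians(14.05),1);go(np.array([486,93,64.6])+n*132,R)
```

```text
shift/60 [-0.376  0.178  2.163] turn/10deg [ 0.063  0.194 -0.061] mm [-22.6  10.7 129.8]
if turned first: shift/60 [-0.451  0.197  2.147] F [ 0.5 -0.4  0.3] q [-0.03  0.02  2.28  0.32  0.38  1.04] t 5.6
```

send_rows --series "0 0 0 0.06 0.19 -0.06;-0.11 0.05 0.5 0 0 0;-0.11 0.05 0.5 0 0 0;-0.11 0.05 0.5 0 0 0;-0.11 0.05 0.5 0 0 0" --fingers 0.4

```text
t: 6.22
eef_pos: [407.9, 80.6, 224.3]
tcp_rot: [-3.127, -0.532, 0.253]
ft_force: [-0.7, -0.7, 0.4]
opening: 0.398
grip_force: 0.0
```

Run:
```python
from h import *
u,n,R=frame(np.radians(14.05),1);go(np.array([486,93,64.6])+n*132,R)
```

```text
shift/60 [-0.201  0.127  0.757] turn/10deg [-0.104 -0.048  0.038] mm [-12.    7.6  45.4]
if turned first: shift/60 [-0.194  0.115  0.761] F [-0.7 -0.7  0.4] q [-0.04  0.24  2.37  1.41  0.16 -0.09] t 6.225
```

send_rows --series "0 0 0 -0.1 -0.05 0.04;-0.07 0.04 0.25 0 0 0;-0.07 0.04 0.25 0 0 0;-0.06 0.04 0.26 0 0 0;0 0 0 0 0 0"

```text
t: 6.85
eef_pos: [419.2, 78.3, 187.2]
tcp_rot: [-3.136, -0.523, 0.244]
ft_force: [-0.4, 0.1, -0.4]
opening: 0.402
grip_force: 0.0
```

Run:
```python
from h import *
d=cam('wrist');u,n,R=frame(np.radians(14.05),1);c=np.array([486,92.8,64.6])
P,px=depthpts(d,np.ones((400,640),bool));g=d['color'].astype(int)[px[:,1],px[:,0]]
h=(P-c)@n;y=(P-c)@np.cross(n,u);x=(P-c)@u
q=(g.min(1)>190)&(np.abs(h)<4)&(np.abs(y)<35)&(np.abs(x)<70);print('blade',q.sum(),[np.percentile(a[q],[.5,50,99.5]).round(1) for a in(x,y,h)])
q=(g.max(1)<70)&(np.abs(x)<16)&(np.abs(y)<12)&(h>26)&(h<34);print('grip',q.sum(),[np.percentile(a[q],[.5,50,99.5]).round(1) for a in(x,y,h)])
go(c+.5*np.cross(n,u)+n*84,R)
```

```text
blade 4682 [array([-55.7,  15.3,  61.6]), array([-20.1,  -0.1,  19.6]), array([-3.7, -0. ,  3.7])]
grip 487 [array([-8.7,  3.6, 14.7]), array([-5.9,  0.1,  5.4]), array([26.7, 29.8, 31.5])]
shift/60 [-0.038  0.034  0.947] turn/10deg [-0.031  0.002 -0.003] mm [-2.3  2.  56.8]
if turned first: shift/60 [-0.039  0.029  0.947] F [0.3 0.1 0.1] q [-0.04  0.34  2.38  2.12  0.17 -0.8 ] t 6.9
```

send_rows --series "-0.01 0.02 0.3 -0.03 0 0;-0.01 0.01 0.3 0 0 0;0 0 0.2 0 0 0;0 0 0.13 0 0 0;0 0 0 0 0 0"

```text
t: 7.52
eef_pos: [445.9, 83.5, 139.4]
tcp_rot: [-3.141, -0.525, 0.246]
ft_force: [1.4, -0.2, 0.7]
opening: 0.401
grip_force: 0.0
```

Run:
```python
from h import *
u,n,R=frame(np.radians(14.05),1);c=np.array([486,92.8,64.6])
go(c+.3*np.cross(n,u)+1.3*u+n*84,R)
```

```text
shift/60 [-0.008  0.008  0.023] turn/10deg [-0.006 -0.008  0.002] mm [-0.5  0.5  1.4]
if turned first: shift/60 [-0.008  0.008  0.023] F [ 1.4 -0.2  0.7] q [-0.02  0.49  2.37  2.61  0.26 -1.28] t 7.525
```

Close on the grip.

send_rows --series "0 0 0 0 0 0;0 0 0 0 0 0;0 0 0 0 0 0;0 0 0 0 0 0;0 0 0 0 0 0" --fingers 0

```text
t: 8.15
eef_pos: [446.0, 83.2, 139.7]
tcp_rot: [3.141, -0.526, 0.246]
ft_force: [-1.9, -0.5, 6.2]
opening: 0.147
grip_force: 30.0
```

Run:
```python
from h import *
s=env.state();print(s)
```

```text
{'t': 8.15, 'joints': array([-0.01786937,  0.4906571 ,  2.36712041,  2.61422226,  0.2617759 ,
       -1.28764825]), 'qvel': array([ 0.00058779,  0.00126497,  0.00095171,  0.00155656, -0.00044722,
       -0.00058384]), 'tau': array([ 1.77823529e-01, -3.97336650e+01, -7.46550009e+00,  6.68612262e-02,
        1.35946780e+00, -6.79232151e-03]), 'eef_pos': array([446.02635779,  83.24520758, 139.66954444]), 'tcp_rot': array([ 3.14089579, -0.52630932,  0.24578276]), 'ft_force': array([-1.92152883, -0.48605085,  6.23223344]), 'moment': array([-0.11402522,  0.29217204,  0.02374539]), 'grip_force': 30.000681281089783, 'opening': 0.14697278418266874}
```

send_rows --series "0 0 -0.013 0 0 0;0.05 0 0 0 0 0;0.05 0 0 0 0 0;0.05 0 0 0 0 0;0 0 0 0 0 0"

```text
t: 8.78
eef_pos: [453.4, 85.1, 144.7]
tcp_rot: [3.141, -0.526, 0.246]
ft_force: [0.7, 0.3, -2.1]
opening: 0.142
grip_force: 30.0
```

```bash
cat > st.py <<'E'
from h import *
import sys
u,n,R=frame(np.radians(14.05),1);v=np.cross(n,u);s=env.state();F=s['ft_force'];d=s['eef_pos']-np.array([446.03,83.25,139.67])
R0=Ro.from_euler('xyz',s['tcp_rot']).as_matrix()
Rt=frame(np.radians(14.05),int(sys.argv[1]) if len(sys.argv)>1 else 1)[2]
print('u,v,n from grasp',(d@u).round(2),(d@v).round(2),(d@n).round(2),'F u,v,n',(F@u).round(1),(F@v).round(1),(F@n).round(1),'M',s['moment'].round(2),'rotvec/10 to go',(np.degrees(Ro.from_matrix(R0.T@Rt).as_rotvec())/10).round(3),'open',s['opening'],'q',s['joints'].round(2),s['t'])
E
python3 st.py
```

```text
u,v,n from grasp 9.1 0.01 0.52 F u,v,n -0.4 0.1 -2.2 M [-0.19  0.64  0.03] rotvec/10 to go [ 0.002 -0.013  0.004] open 0.14178831629298522 q [-0.01  0.48  2.35  2.56  0.23 -1.23] 8.775
```

Sliding freely. Continue to the stop.

send_rows --series "0.03 0 0 0 0 0;0.025 0 0 0 0 0;0.02 0 0 0 0 0;0 0 0 0 0 0"

```text
t: 9.28
eef_pos: [456.5, 85.9, 146.6]
tcp_rot: [3.141, -0.524, 0.246]
ft_force: [-3.3, -0.6, -2.7]
opening: 0.146
grip_force: 30.0
```

```bash
python3 st.py
```

```text
u,v,n from grasp 12.88 0.05 0.61 F u,v,n -4.3 0.3 -0.7 M [-0.39  1.12 -0.05] rotvec/10 to go [ 0.003 -0.005  0.003] open 0.14564519022740352 q [-0.01  0.48  2.34  2.53  0.22 -1.19] 9.275
```

send_rows --series "-0.012 0 0 0 0 0;0 0 -0.05 0 0 0;0 0 -0.1 0 0 0;0 0 -0.1 0 0 0;0 0 0 0 0 0"

```text
t: 9.9
eef_pos: [448.9, 84.0, 159.8]
tcp_rot: [3.141, -0.526, 0.246]
ft_force: [-2.0, -1.0, -1.9]
opening: 0.143
grip_force: 30.0
```

```bash
python3 st.py
python3 - <<'E'
from h import *
d=cam('scene');im=d['color'][195:290,300:390,::-1];cv2.imwrite('pics/lift.png',cv2.resize(im,None,fx=6,fy=6,interpolation=cv2.INTER_CUBIC))
E
```

```text
u,v,n from grasp 12.67 0.01 15.94 F u,v,n -2.9 -0.5 -0.6 M [-0.28  0.91  0.03] rotvec/10 to go [ 0.003 -0.015  0.004] open 0.14340724149764425 q [-0.02  0.44  2.34  2.44  0.2  -1.1 ] 9.9
```

View pics/lift.png

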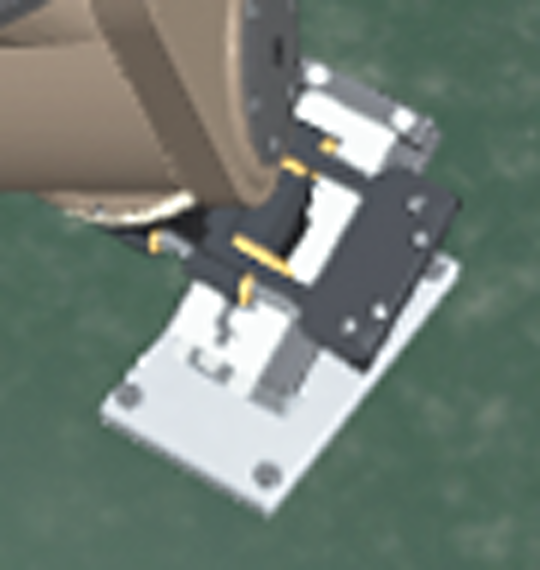

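The crop shows the blade lifted off the bed in the gripper, with the lower stud bare at (215,365). I'll lift it further, clear of the stop.

send_rows --series "-0.05 0 0 0 0 0;-0.05 0 -0.1 0 0 0;0 0 -0.2 0 0 0;0 0 -0.2 0 0 0;0 0 0 0 0 0"

```text
t: 10.58
eef_pos: [429.2, 79.1, 183.0]
tcp_rot: [3.14, -0.527, 0.246]
ft_force: [0.7, -0.1, -2.7]
opening: 0.147
grip_force: 30.0
```

```bash
python3 st.py
```

```text
u,v,n from grasp 6.69 0.01 46.17 F u,v,n -0.8 -0.2 -2.6 M [-0.18  0.54 -0.  ] rotvec/10 to go [ 0.004 -0.02   0.005] open 0.14690501272555478 q [-0.03  0.36  2.37  2.2   0.17 -0.88] 10.575
```

send_rows --series "0 0 0 0 0 1;0 0 0 0 0 1;0 0 0 0 0 1;0 0 0 0 0 1;0 0 0 0 0 1"

```text
t: 11.2
eef_pos: [429.6, 79.2, 182.0]
tcp_rot: [-2.722, -0.326, -0.703]
ft_force: [0.2, -0.6, -2.1]
opening: 0.144
grip_force: 30.0
```

send_rows --series "0 0 0 0 0 1;0 0 0 0 0 1;0 0 0 0 0 1;0 0 0 0 0 1;0 0 0 0 0 1"

```text
t: 11.82
eef_pos: [429.6, 79.1, 182.0]
tcp_rot: [-2.623, 0.09, -1.482]
ft_force: [0.5, -0.1, -2.3]
opening: 0.144
grip_force: 30.0
```

send_rows --series "0 0 0 0 0 1;0 0 0 0 0 1;0 0 0 0 0 1;0 0 0 0 0 1;0 0 0 0 0 1"

```text
t: 12.45
eef_pos: [429.6, 79.2, 182.0]
tcp_rot: [-2.862, 0.451, -2.313]
ft_force: [0.4, 0.6, -2.9]
opening: 0.146
grip_force: 30.0
```

send_rows --series "0 0 0 0 0 1;0 0 0 0 0 1;0 0 0 0 0 1;0 0 0 0 0 0"

```text
t: 12.95
eef_pos: [429.5, 79.1, 182.1]
tcp_rot: [-3.14, 0.525, -2.894]
ft_force: [-0.0, 0.1, -1.9]
opening: 0.144
grip_force: 30.0
```

```bash
python3 st.py -1
python3 - <<'E'
from h import *
d=cam('wrist');g=d['color'].astype(int)
u,n,R=frame(np.radians(14.05),1);v=np.cross(n,u);s=env.state()
P,px=depthpts(d,np.ones((400,640),bool));q=P-s['eef_pos'];h,x,y=q@n,q@u,q@v
G=g[px[:,1],px[:,0]].min(1)
k=(np.abs(h+83.5)<5)&(np.abs(x)<75)&(np.abs(y)<30)&(G>150);print(k.sum(),[np.percentile(a[k],[1,50,99]).round(1) for a in(x,y,h)])
A=np.c_[x[k],y[k],np.ones(k.sum())];print('plane h=ax+by+c',np.linalg.lstsq(A,h[k],rcond=None)[0])
print(cv2.minAreaRect(np.c_[x[k],y[k]].astype(np.float32)))
E
```

```text
u,v,n from grasp 6.49 0.01 45.22 F u,v,n -1.0 0.1 -1.7 M [-0.13  0.47 -0.03] rotvec/10 to go [-0.001  0.011  0.01 ] open 0.14388325505114424 q [-0.03  0.37  2.37  2.21  0.17  2.26] 12.95
4294 [array([-57.7, -32.1,  52.1]), array([-20.2,  -0.7,  19.1]), array([-88.3, -85.8, -83.9])]
plane h=ax+by+c [ 1.42766873e-02 -8.96573498e-05 -8.54056013e+01]
((-1.2491989135742188, -0.5849075317382812), (116.5797119140625, 40.133419036865234), 0.08198227733373642)
```

send_rows --series "0 0 0.2 0 0.01 0.01;0 0 0.2 0 0 0;0 0 0.12 0 0 0;-0.04 0 0 0 0 0;0 0 0 0 0 0"

```text
t: 13.62
eef_pos: [446.7, 83.4, 156.8]
tcp_rot: [-3.141, 0.524, -2.896]
ft_force: [-0.1, -1.0, -2.6]
opening: 0.146
grip_force: 30.0
```

```bash
python3 st.py -1
```

```text
u,v,n from grasp 9.18 0.01 14.46 F u,v,n -1.6 -0.9 -2.0 M [-0.06  0.45  0.01] rotvec/10 to go [-0.002  0.004  0.004] open 0.14632505989006628 q [-0.02  0.45  2.35  2.47  0.21  2.01] 13.625
```

send_rows --series "-0.02 0 0 0 0 0;-0.015 0 0 0 0 0;-0.015 0 0 0 0 0;0 0 0 0 0 0"

```text
t: 14.12
eef_pos: [448.8, 84.0, 158.0]
tcp_rot: [3.141, 0.523, -2.898]
ft_force: [-2.9, -1.5, -1.8]
opening: 0.144
grip_force: 30.0
```

```bash
python3 st.py -1
```

```text
u,v,n from grasp 11.66 0.02 14.44 F u,v,n -3.7 -0.7 0.0 M [-0.18  0.84 -0.02] rotvec/10 to go [-0.003 -0.002 -0.006] open 0.14448539238980945 q [-0.02  0.44  2.34  2.44  0.2   2.03] 14.125
```

send_rows --series "0.018 0 0 0 0 0;0 0 0.07 0 0 0;0 0 0.05 0 0 0;0 0 0.04 0 0 0;0 0 0 0 0 0"

```text
t: 14.75
eef_pos: [453.0, 85.0, 149.0]
tcp_rot: [3.141, 0.524, -2.898]
ft_force: [0.3, -0.5, -2.4]
opening: 0.145
grip_force: 30.0
```

```bash
python3 st.py -1
```

```text
u,v,n from grasp 10.86 0.01 4.48 F u,v,n -1.1 -0.5 -2.2 M [-0.01  0.56 -0.02] rotvec/10 to go [-0.001  0.    -0.007] open 0.14524841795764287 q [-0.01  0.47  2.34  2.52  0.22  1.96] 14.75
```

send_rows --series "0 0 0.03 0 0 0;0 0 0.02 0 0 0;0 0 0.015 0 0 0;0 0 0 0 0 0"

```text
t: 15.25
eef_pos: [454.8, 85.4, 145.8]
tcp_rot: [3.141, 0.524, -2.898]
ft_force: [-0.1, 0.7, -2.2]
opening: 0.147
grip_force: 30.0
```

```bash
python3 st.py -1
```

```text
u,v,n from grasp 10.93 -0.0 0.79 F u,v,n -1.0 0.7 -1.9 M [-0.06  0.49  0.03] rotvec/10 to go [-0.002  0.002 -0.007] open 0.1466481255039604 q [-0.01  0.48  2.34  2.54  0.23  1.94] 15.25
```

send_rows --series "0.05 0 0 0 0 0;0.05 0 0 0 0 0;0.05 0 0 0 0 0;0.03 0 0 0 0 0;0 0 0 0 0 0"

```text
t: 15.88
eef_pos: [445.6, 83.1, 140.4]
tcp_rot: [3.141, 0.524, -2.898]
ft_force: [0.6, 0.3, -2.0]
opening: 0.139
grip_force: 30.0
```

```bash
python3 st.py -1
```

```text
u,v,n from grasp -0.0 -0.01 0.82 F u,v,n -0.4 0.1 -2.1 M [-0.09  0.42 -0.06] rotvec/10 to go [-0.002  0.001 -0.007] open 0.139457367451134 q [-0.02  0.49  2.37  2.6   0.26  1.87] 15.875
```

send_rows --series "0.02 0 0 0 0 0;0.02 0 0 0 0 0;0 0 0 0 0 0"

```text
t: 16.25
eef_pos: [444.4, 82.8, 139.6]
tcp_rot: [3.141, 0.526, -2.897]
ft_force: [3.7, 2.1, 1.3]
opening: 0.145
grip_force: 30.0
```

```bash
python3 st.py -1
```

```text
u,v,n from grasp -1.53 -0.03 0.78 F u,v,n 4.2 1.1 -0.9 M [ 0.25 -0.31  0.06] rotvec/10 to go [-0.002  0.014 -0.005] open 0.14464841678310753 q [-0.02  0.49  2.37  2.62  0.26  1.85] 16.25
```

send_rows --series "0.015 0 0 0 0 0;0 0 0.01 0 0 0;0 0 0 0 0 0"

```text
t: 16.62
eef_pos: [444.4, 82.7, 139.0]
tcp_rot: [3.141, 0.528, -2.897]
ft_force: [3.7, 2.7, 4.6]
opening: 0.144
grip_force: 30.0
```

```bash
python3 st.py -1
```

```text
u,v,n from grasp -1.82 -0.11 0.29 F u,v,n 6.0 1.7 1.9 M [ 0.39 -0.94  0.09] rotvec/10 to go [-0.002  0.024 -0.005] open 0.14448493681230032 q [-0.02  0.49  2.37  2.62  0.27  1.84] 16.625
```

send_rows --series "0 0 0 0 0 0;0 0 0 0 0 0;0 0 0 0 0 0;0 0 0 0 0 0" --fingers 0.4

```text
t: 17.12
eef_pos: [443.1, 82.5, 138.2]
tcp_rot: [3.141, 0.523, -2.898]
ft_force: [-0.2, 0.2, -0.4]
opening: 0.402
grip_force: 0.0
```

send_rows --series "0 0 -0.2 0 0 0;0 0 -0.3 0 0 0;0 0 -0.35 0 0 0;0 0 -0.2 0 0 0;0 0 0 0 0 0"

```text
t: 17.75
eef_pos: [412.5, 74.9, 193.4]
tcp_rot: [-3.141, 0.525, -2.897]
ft_force: [0.1, 0.2, -0.2]
opening: 0.397
grip_force: 0.0
```

Run:
```python
from h import *
u,n,R=frame(np.radians(14.05),1);v=np.cross(n,u);c=np.array([486,92.8,64.6])
d=cam('wrist');P,px=depthpts(d,np.ones((400,640),bool));g=d['color'].astype(int)[px[:,1],px[:,0]]
h=(P-c)@n;y=(P-c)@v;x=(P-c)@u
q=(g.min(1)>190)&(np.abs(h)<4)&(np.abs(y)<35)&(np.abs(x)<70);print('blade',q.sum(),[np.percentile(a[q],[.5,50,99.5]).round(1) for a in(x,y,h)])
q=(g.max(1)<70)&(np.abs(x)<16)&(np.abs(y)<12)&(h>26)&(h<34);print('grip',q.sum(),[np.percentile(a[q],[.5,50,99.5]).round(1) for a in(x,y,h)])
s=cam('scene')['color'][190:290,300:400,::-1]
a=cv2.resize(s,(400,400),interpolation=cv2.INTER_CUBIC);b=cv2.resize(d['color'][60:300,200:440,::-1],(400,400),interpolation=cv2.INTER_CUBIC)
cv2.imwrite('pics/end.png',np.hstack([a,b]));print(env.state()['t'],env.state()['eef_pos'])
```

```text
blade 4274 [array([-59.1, -13.1,  58.8]), array([-20. ,   0.3,  19.7]), array([-3.8, -0.1,  3.7])]
grip 341 [array([-12.5,  -0.4,  11.3]), array([-5.9,  1.8,  5.8]), array([26.6, 29.9, 31.7])]
17.85 [412.8480502   74.93033025 192.67487905]
```

View pics/end.png

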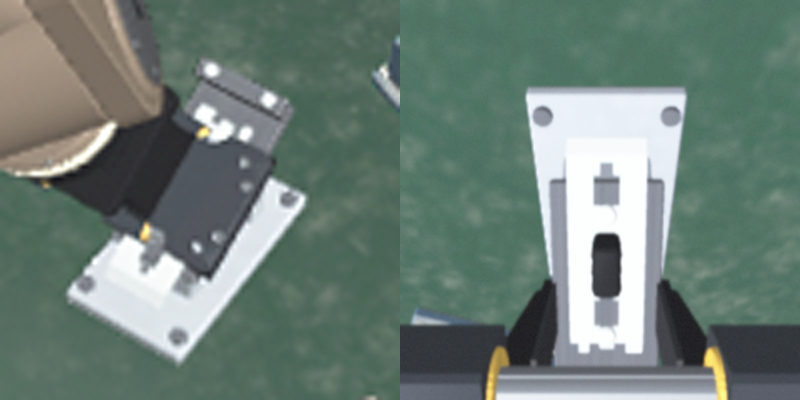

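The final views show the straight edge at the low front (right crop, row 140) and the teeth at the upper end (row 345). The grip is back at its home position and the gripper is clear.

```bash
python3 -c "
from cell import env
print(env.job_done())"
```

```text
the job is handed in; nothing more can be done
None
```

The blade is turned end for end and hung on the same two studs, straight edge out over the low front and slid down until it met the studs. I let go, left the V-block, loupe and screwdriver untouched, and handed the job in at about 18 s.

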